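Refit the return spring on the dispenser pump

ROBOT

A 6-joint arm with a two-finger parallel gripper is mounted at the origin on the work surface. World frame = base frame: x ahead of the robot, y to its left, z up, the work surface at z = 0. Lengths are in m, angles in degrees, forces in N, time in s.
With the tool pointing down it reaches from about 0.325 to 0.925 m from the base axis. Payload 3.1 kg.
Tool frame: the origin (TCP) lies at the very end of the fingers, on their centre line; the grasp point (between the pads) lies arm.tcp_to_grasp behind it (arm.tcp_to_grasp is the distance from the TCP to the grasp point, in m); z points along the fingers, y is the line along which they close (so a half turn about z gives the same grasp; the last joint's range is limited). The gripper opens to 85 mm and grips with 20 to 120 N. Pads are 22 mm wide; open, the fingers measure 114 mm over their backs; the gripper's body (76 mm by 85 mm) begins 54 mm behind the grasp point. The pads swing forward as they close: fully open they stand 13 mm farther back than shut.
Start: joints at [-79.309, 12.427, 92.441, -0, 75.132, -6.429], TCP at [0.184, -0.597, 0.231] pointing down, gripper open.
Joint ranges: [-157.48, 157.48], [-44.54, 120.13], [17.64, 146.25], [-64.5, 244.5], [7.68, 150.69], [-147.95, 147.95]. Speed limits (degrees/s): [159.86, 159.86, 180, 180, 180, 180].

INTERFACE

Orientations are given as [roll, pitch, yaw] about the fixed x, y, z axes, in that order (R = Rz(yaw) Ry(pitch) Rx(roll)).
In Python, from plant import arm gives the robot as it stands.
- The arm moves only by the tool inch_along, called after "Call:" as a command line: name --argument value ..., lists and objects as JSON in quotes. Schema: {"type":"object","properties":{"offsets":{"type":"array","items":{"type":"object","properties":{"trans":{"type":"array","items":{"type":"number"},"minItems":3,"maxItems":3},"rotvec":{"type":"array","items":{"type":"number"},"minItems":3,"maxItems":3}},"additionalProperties":false},"minItems":1,"maxItems":12},"finger_gap":{"type":"number"},"squeeze":{"type":"number"},"only":{"type":"string"},"quiet":{"type":"boolean"},"lines":{"type":"string"}},"required":["offsets"],"additionalProperties":false}. offsets is a list of rows, 1 to 12 of them, each an object with the fields trans (a list: dx, dy, dz in parts of the range, where 1.0 means 0.6 m), rotvec (a list: a rotation vector rx, ry, rz in a scale on which 1.0 is 180 degrees); a field left out counts as zero; each row is the pose to reach, as a shift and turn from the pose commanded when the call began, along the tool's axes at that moment; what a row does not reach only later rows make up. A row lasts 1/8 s, in which the tool goes at most 0.0625 m and 10.7 degrees, less where a joint would pass 70% of its speed; a pose out of reach is approached as far as the arm can. finger_gap is the finger opening in m, set as the call begins (left out keeps the last). The fingers move at their own pace and stop on an object; squeeze is the grip in N (left out, the last holds). Time passes only in rows, so rows that do not move let the fingers close. The tool returns the time, the measured TCP pose, the force, the opening and the grip force at its end. only (a regular expression) keeps the lines of the reply that match it, lines (a string "A,B") keeps lines A to B, and quiet returns only ok. Shift and turn numbers lie between -1 and 1, and a call with a number outside is refused. Input that does not fit is refused with a message, and nothing moves.
- arm.state(): the state, without advancing time (a new reading comes with each control period).
- arm.read_camera(name): name is "scene" or "top" or "wrist"; returns (picture, depth): 480x640x3 uint8, red, green, blue; 480x640 float32, m along the optical axis (not along the pixel's ray), 0 where there is no reading.
- arm.get_calibration(name): a dict with "camera_matrix" (3x3 intrinsics, pixels), "world_from_camera" (4x4, takes a point from camera to world coordinates). Camera axes: x right, y down, z forward; pixel columns grow to the right and rows downward; lengths in m; the calibration is good to about 2 mm. A picture is of the moment at which its call begins: read the wrist's pose just before it. get_calibration takes no time and is no camera call; for the wrist camera it gives the pose at the moment of the call.
- arm.finish_job(): hands the job in; it is judged then, once.
The state is a dict: "time": time; "qpos": joint angles; "qd": joint speeds; "joint_efforts": joint torques, N m; "ee_pos": TCP position; "tool_rot": TCP orientation; "contact_force": force on the tool from outside, world axes, zero at the start; "wrist_torque": the same for the moment, N m; "finger_gap": finger opening in m; "gripper_force": force on a finger pad.
Only numpy, scipy, OpenCV 4.12 (cv2) and the standard library are available. Lean on these libraries where they do the work, as an engineer would, in place of code of your own. Each camera call takes 0.05 s, during which the arm holds its last target. There are 200 camera calls.

TASK

Put the coil spring over the pump's upright rod, right way up as it stands, twisting it wherever its bottom coil snags on the rod's lug, until it sits flat and fully home on the pump's seat. Then turn it clockwise (seen from above) so that its bottom coil runs in under the lug and the wire's cut end points the same way as the outlet spout, and let go. Be gentle: press only lightly (well under 25 N) and leave the bottles and the tube rack alone.

Things in the scene. Friction and masses are not known exactly. Their poses are not given: they have to be found in the camera images.
- spring: Loose stiff steel compression spring, upright on the bench: 75 mm high, 36 mm outside and 27.4 mm inside diameter, 4 mm wire, 90 to 140 g; hand force does not shorten it. The top 33 mm is close-wound (grip there, any diameter), open coils below. Origin: centre of the foot; z up along the axis; +x towards the cut end of the lowest coil.
- spring_end (a point): Cut end of the lowest coil, right below the 10 mm wire stub that stands up from the top rim; 16 mm from the spring's axis along its +x, 2 mm above the foot. The coil lies flat (4 mm thick) counter-clockwise seen from above for 290 degrees, then turns up steeply to 15.5 mm at 307 degrees. From 307 to 360 degrees, just clockwise of the cut end, the foot has a gap: wire only 15.5 mm up and higher.
- pump: Fixed dispenser pump: grey block 120 x 100 x 28 mm (x, y, z), on its middle a round seat 48 mm in diameter, 6 mm high, from which a plain vertical steel rod rises. Origin: centre of the underside, z up. A steel outlet spout, 14 mm in diameter, sticks out 50 mm along the pump's -y, its axis 15 mm above the bench.
- pump_seat (a point): Centre of the seat's top, 34 mm above the bench, on the rod's axis; axes as the pump's (spout along -y). A steel lug, 8 mm wide, sticks out of the rod to 19.5 mm from its axis, 7 to 11.5 mm above the seat. It points anywhere from 40 degrees clockwise to 100 degrees counter-clockwise (seen from above) of the pump's +x: not measured, see or feel it. It is fixed.
- rod_tip (a point): Top of the rod, 92 mm above the seat; 24 mm in diameter, the last 16 mm tapered to 11 mm. The foot stops on the lug, 11.5 mm short of the seat, unless its gap is over the lug, that is the cut end about 30 (within 7) degrees counter-clockwise of the lug. With the foot on the seat, turning clockwise runs the flat coil freely under the lug.
- dropper_a: Bystander: white dropper bottle with red cap, 30 mm in diameter, 72 mm high; origin at the centre of its underside.
- dropper_b: Bystander: another such dropper bottle.
- reagent: Bystander: amber reagent bottle, 64 mm in diameter, 150 mm high; origin at the centre of its underside.
- tube_rack: Bystander: heavy fixed aluminium test tube rack, 70 x 200 mm, with glass tubes up to 114 mm high; origin at the centre of its underside.
There are look-alikes about, which are no part of the job. Of the things that look like the pump, the largest one is meant.

How it is judged:
By the outcome, as a careful person would: the job done as asked, in the order asked, and still so for the second after the job is handed in, with the robot touching nothing.
It also fails if it takes over 72 s, if anything falls off the work surface, if the arm or the gripper's body presses on something with over 40 N, if the wrist force passes 120 N, or if a joint passes its speed limit or range.

## Working session

There is one attempt and no reset: what is moved stays moved. The work goes in short steps, Python scripts to look and compute and a tool call to move; the robot and the scene stay as the last step left them, time stands still between calls to the robot, and variables do not carry over. Pictures are saved under pics/ and viewed, at most 10 in all, crops included, and the job is handed in when it is done.

```bash
mkdir -p pics
```

Run:
```python
from plant import arm
import cv2,numpy as np
np.set_printoptions(precision=4,suppress=True)
s=arm.state();print(s['time'],s['ee_pos'],s['tool_rot'],arm.tcp_to_grasp,s['contact_force'])
for n in("scene","top"):
    p,d=arm.read_camera(n);c=arm.get_calibration(n)
    cv2.imwrite(f"pics/{n}0.png",p[:,:,::-1]);np.savez(f"pics/{n}0.npz",p=p,d=d,K=c["camera_matrix"],T=c["world_from_camera"])
    print(c["camera_matrix"],c["world_from_camera"])
```

```text
0.0 [ 0.1838 -0.5965  0.2299] [-179.8621   -0.0146   17.1169] 0.0187 [0.0887 0.2635 0.4571]
[[460.0938   0.     317.8817]
 [  0.     460.0938 236.4105]
 [  0.       0.       1.    ]] [[-0.0078  0.6587 -0.7523  1.3779]
 [ 0.9999  0.0152  0.0029 -0.0164]
 [ 0.0134 -0.7522 -0.6588  0.8158]
 [ 0.      0.      0.      1.    ]]
[[554.0727   0.     318.9512]
 [  0.     554.0727 235.2541]
 [  0.       0.       1.    ]] [[ 0.0192 -0.9835  0.1801  0.3796]
 [-0.9998 -0.0203 -0.0041 -0.0136]
 [ 0.0076 -0.18   -0.9836  1.2075]
 [ 0.      0.      0.      1.    ]]
```

View pics/scene0.png

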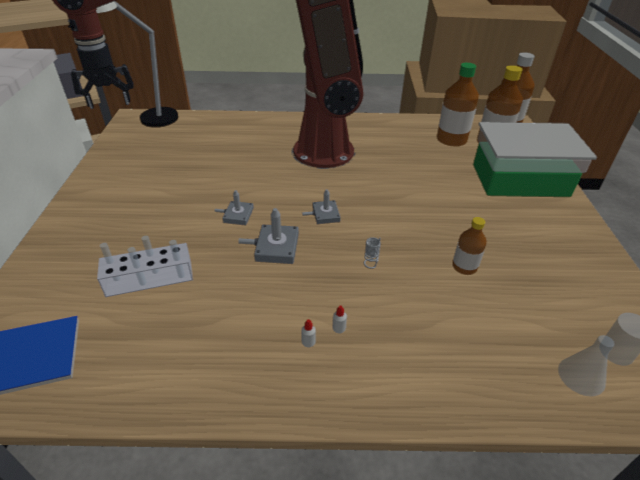

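View pics/top0.png

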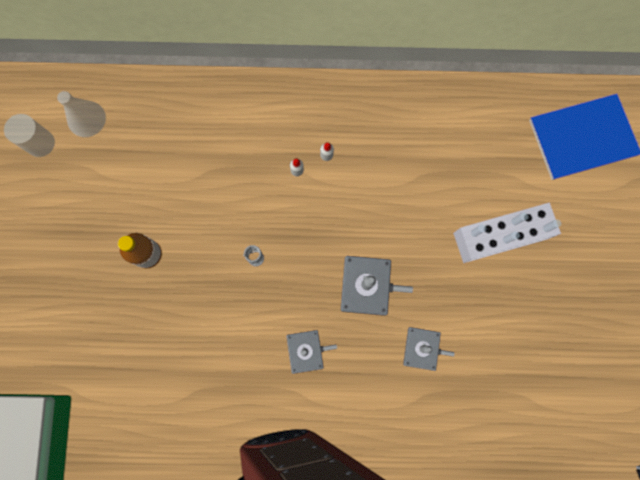

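The pump is either the large block at scene (277,243) / top (367,286), or one of two small ones at scene (238,212) and (325,212) / top (424,348) and (305,351). I choose the large one. The only spring is at scene (372,251) / top (254,255).

Create h.py:
```python
import numpy as np,cv2
np.set_printoptions(precision=4,suppress=True)
def load(n):
    z=np.load(f"pics/{n}.npz");return z['p'],z['d'],z['K'],z['T']
def ray(K,T,u,v):
    d=T[:3,:3]@np.linalg.solve(K,[u,v,1.]);return T[:3,3],d
def atz(K,T,u,v,z):
    o,d=ray(K,T,u,v);return o+d*(z-o[2])/d[2]
def proj(K,T,P):
    P=np.atleast_2d(P);c=(P-T[:3,3])@T[:3,:3];q=c@K.T;return q[:,:2]/q[:,2:]
def tri(a,b):
    A=[];B=[]
    for K,T,u,v in(a,b):
        o,d=ray(K,T,u,v);d/=np.linalg.norm(d);M=np.eye(3)-np.outer(d,d);A.append(M);B.append(M@o)
    return np.linalg.lstsq(np.vstack(A),np.hstack(B),rcond=None)[0]
def grab(arm,n,tag):
    s=arm.state();c=arm.get_calibration(n);p,d=arm.read_camera(n)
    np.savez(f"pics/{tag}.npz",p=p,d=d,K=c["camera_matrix"],T=c["world_from_camera"]);cv2.imwrite(f"pics/{tag}.png",p[:,:,::-1]);return s
```

Run:
```python
from h import *
p,d,K,T=load("top0");q,e,K2,T2=load("scene0")
def crop(i,u,v,w,h,s): return cv2.resize(i[v:v+h,u:u+w,::-1],None,fx=s,fy=s,interpolation=cv2.INTER_CUBIC)
a=np.vstack([np.hstack([crop(p,330,240,100,75,4),crop(p,230,225,100,75,4)]) ,np.hstack([crop(q,235,200,100,75,4),crop(q,335,215,100,75,4)])])
cv2.imwrite("pics/c1.png",a)
for u,v,z in((254,255,.04),(367,285,.03),(410,288,.015)): print(atz(K,T,u,v,z),d[v,u])
```

```text
[0.5478 0.1189 0.04  ] 1.2118379
[ 0.4897 -0.1227  0.03  ] 1.0949694
[ 0.4865 -0.2167  0.015 ] 1.1829187
```

View pics/c1.png

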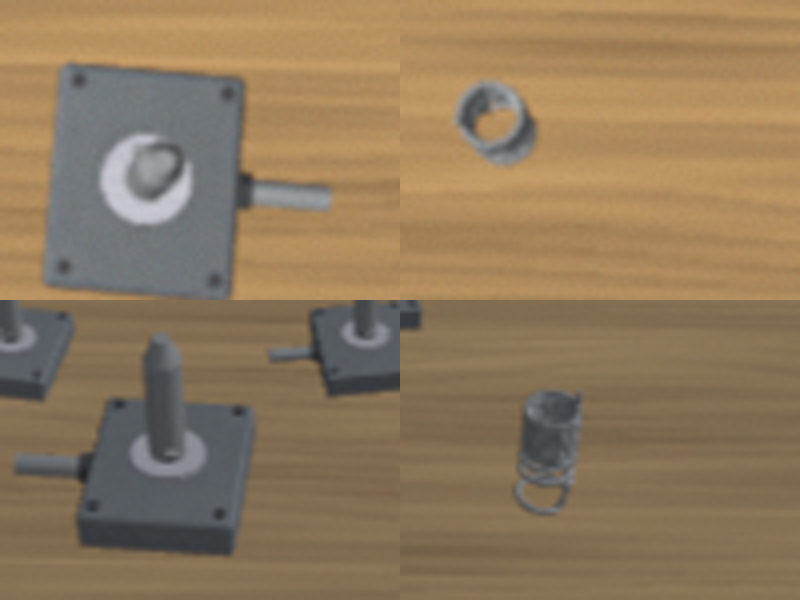

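The crop shows the large block with its spout to the right (top view). A light spot on the rod near the seat, at scene (277,238), looks like the lug facing the scene camera. The spring stands upright, with its stub on the right at scene (379,239).

Run:
```python
from h import *
from plant import arm
from scipy.spatial.transform import Rotation as R
s=arm.state();c=arm.get_calibration("wrist");T=c["world_from_camera"];Rt=R.from_euler('xyz',s['tool_rot'],degrees=True).as_matrix()
print(c["camera_matrix"]);print(Rt.T@T[:3,:3],Rt.T@(T[:3,3]-s['ee_pos']))
p,d,K,T=load("top0");q,e,K2,T2=load("scene0")
tip=tri((K,T,369,279.5),(K2,T2,274.5,210));print("tip",tip)
c0=lambda u,v,z:atz(K,T,u,v,z)
# corners of block top (z=.028) in top view
cs=np.array([c0(330+u/4,240+v/4,.028) for u,v in((65,65),(242,78),(230,297),(43,283))]);print(cs,cs.mean(0))
print("seat",c0(330+147/4,240+179/4,.034),atz(K2,T2,235+169/4,200+153/4,.034))
print("spring top",c0(230+91/4,225+116/4,.075),atz(K2,T2,335+152/4,215+106/4,.075),tri((K,T,230+91/4,225+116/4),(K2,T2,335+152/4,215+106/4)))
print("spring foot",c0(230+104/4,225+137/4,.002),atz(K2,T2,335+142/4,215+190/4,.002))
print("lug",atz(K2,T2,235+171/4,200+154/4,.0433),"stub",atz(K2,T2,335+178/4,215+97/4,.085))
```

```text
[[339.1894   0.     321.7709]
 [  0.     339.1894 244.4847]
 [  0.       0.       1.    ]]
[[-0.0001 -0.957  -0.2901]
 [ 1.     -0.0002  0.0004]
 [-0.0005 -0.2901  0.957 ]] [ 0.0747  0.0002 -0.1419]
tip [ 0.4919 -0.1189  0.1234]
[[ 0.5508 -0.078   0.028 ]
 [ 0.5457 -0.1732  0.028 ]
 [ 0.429  -0.1664  0.028 ]
 [ 0.4344 -0.0676  0.028 ]] [ 0.49   -0.1213  0.028 ]
seat [ 0.4899 -0.1218  0.034 ] [ 0.4946 -0.117   0.034 ]
spring top [0.5448 0.1176 0.075 ] [0.5475 0.1204 0.075 ] [0.5452 0.1193 0.0728]
spring foot [0.544  0.1184 0.002 ] [0.5455 0.121  0.002 ]
lug [ 0.506  -0.1144  0.0433] stub [0.5502 0.1349 0.085 ]
```

Units first: shifts go in shares of 0.6 m and turns go in shares of 180 degrees. So 0.485 m / 0.6 = 0.8083, -0.349 m / 0.6 = -0.5817, 17 degrees / 180 = 0.0944.

Call:
inch_along --offsets '[{"trans": [0.1, -0.0667, 0], "rotvec": [0, 0, 0.0111]}, {"trans": [0.2, -0.1333, 0], "rotvec": [0, 0, 0.0222]}, {"trans": [0.3, -0.2, 0], "rotvec": [0, 0, 0.0389]}, {"trans": [0.4, -0.2667, 0], "rotvec": [0, 0, 0.0556]}, {"trans": [0.5, -0.3333, 0.0167], "rotvec": [0, 0, 0.0722]}, {"trans": [0.5833, -0.4, 0.05], "rotvec": [0, 0, 0.0833]}, {"trans": [0.6667, -0.4667, 0.0833], "rotvec": [0, 0, 0.0944]}, {"trans": [0.7333, -0.5333, 0.1167], "rotvec": [0, 0, 0.0944]}, {"trans": [0.7833, -0.5667, 0.15], "rotvec": [0, 0, 0.0944]}, {"trans": [0.8083, -0.5817, 0.1667], "rotvec": [0, 0, 0.0944]}, {"trans": [0.8083, -0.5817, 0.1667], "rotvec": [0, 0, 0.0944]}, {"trans": [0.8083, -0.5817, 0.1667], "rotvec": [0, 0, 0.0944]}]' --finger_gap 0.085

```text
time: 1.6
ee_pos: [0.5443, -0.1211, 0.131]
tool_rot: [180.0, 0.1, 0.2]
contact_force: [-0.4, 0.2, -0.4]
finger_gap: 0.0849
gripper_force: 0.0
```

Run:
```python
from h import *
from plant import arm
s=grab(arm,"wrist","w1");print(s['ee_pos'],s['tool_rot'],s['time'])
p,d,K,T=load("w1")
u,v=proj(K,T,[.492,-.12,.045])[0];print(u,v)
u=int(max(60,min(580,u)))-60;v=int(max(45,min(435,v)))-45
print(u,v);cv2.imwrite("pics/w1c.png",cv2.resize(p[v:v+90,u:u+120,::-1],None,fx=6,fy=6,interpolation=cv2.INTER_CUBIC))
```

```text
[ 0.5443 -0.1211  0.131 ] [179.9908   0.0655   0.1568] 1.6
319.9618581223509 318.29030124732657
259 273
```

View pics/w1c.png

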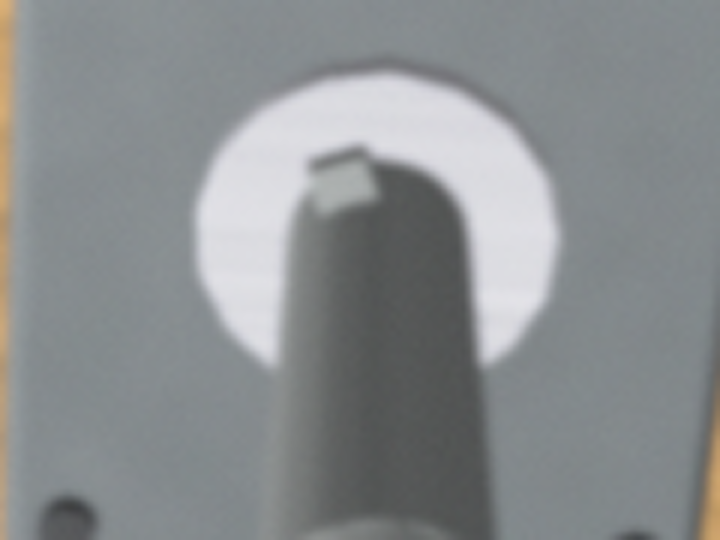

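Run:
```python
from h import *
from scipy.optimize import least_squares
p,d,K,T=load("w1")
f=lambda u,v:(259+u/6-.4,273+v/6-.4)
# seat: points on the rim
rim=np.array([atz(K,T,*f(u,v),.034)[:2] for u,v in((197,235),(228,142),(270,100),(385,70),(480,98),(535,155),(559,240),(535,312),(222,312),(272,365),(485,362))])
r=least_squares(lambda c:np.hypot(*(rim-c[:2]).T)-c[2],[.49,-.12,.024]);print("seat",r.x,r.fun)
c=r.x[:2]
for u,v in((310,180),(369,158),(382,198),(322,214)):
    P=atz(K,T,*f(u,v),.0455)[:2]-c;print("lugtop",P,np.hypot(*P),np.degrees(np.arctan2(P[1],P[0])))
a=atz(K,T,*f(339.5,169),.0455)[:2]-c;print(np.hypot(*a),np.degrees(np.arctan2(a[1],a[0])))
for n in(15,16.5,18,20):
  th=np.radians(n);e=np.array([np.cos(th),np.sin(th)]);o=np.array([-e[1],e[0]])
  print(n,(proj(K,T,[[*(c+.0195*e+s*.004*o),z] for z in(.0455,.041) for s in(1,-1)])-[258.6,272.6])*6)
# block edges
for u,v in((15,0),(8,520),(719,240),(690,520)): print(atz(K,T,*f(u,v),.028))
```

```text
seat [ 0.4914 -0.1212  0.0236] [ 0.     -0.0001  0.0002 -0.      0.     -0.0002  0.0001  0.     -0.0002
  0.0002 -0.0001]
lugtop [0.0138 0.0084] 0.016168139140685208 31.13993395337166
lugtop [0.0168 0.0011] 0.016869861342288416 3.731592192771334
lugtop [ 0.0114 -0.0005] 0.011420129123288993 -2.584452918500697
lugtop [0.0092 0.0069] 0.011504250549701603 36.90478351578023
0.016049574088078444 17.114954832723914
15 [[305.2863 150.6853]
 [368.3348 135.4051]
 [306.5172 134.7682]
 [368.4966 119.7105]]
16.5 [[301.5268 152.4549]
 [364.0852 135.6776]
 [302.8211 136.5122]
 [364.3192 119.979 ]]
18 [[297.8226 154.313 ]
 [359.8455 136.0515]
 [299.1793 138.3433]
 [360.1516 120.3475]]
20 [[292.9743 156.9256]
 [354.2133 136.7074]
 [294.4126 140.918 ]
 [354.6151 120.9938]]
[ 0.522  -0.0743  0.028 ]
[ 0.4438 -0.0695  0.028 ]
[ 0.4877 -0.1669  0.028 ]
[ 0.444  -0.1651  0.028 ]
```

The crop shows the white seat ring with its centre at about (378,240). The lug's bright top face is at about (345,185), with its end face dark along (308,163)–(367,148). The lug points about 18° in world yaw (image up is +x, left is +y). Next I look at the spring.

Scaled: -0.24 m / 0.6 = -0.4, -0.07 m / 0.6 = -0.1167, -110 degrees / 180 = -0.6111.

Call:
inch_along --offsets '[{"trans": [0, 0, -0.0667], "rotvec": [0, 0, -0.0556]}, {"trans": [0, -0.05, -0.1167], "rotvec": [0, 0, -0.1111]}, {"trans": [0, -0.1167, -0.1167], "rotvec": [0, 0, -0.1667]}, {"trans": [0, -0.1833, -0.1167], "rotvec": [0, 0, -0.2222]}, {"trans": [0, -0.25, -0.1167], "rotvec": [0, 0, -0.2778]}, {"trans": [0, -0.3, -0.1167], "rotvec": [0, 0, -0.3333]}, {"trans": [0, -0.35, -0.1167], "rotvec": [0, 0, -0.3889]}, {"trans": [0, -0.3833, -0.1167], "rotvec": [0, 0, -0.4444]}, {"trans": [0.0017, -0.4, -0.1167], "rotvec": [0, 0, -0.5]}, {"trans": [0.0017, -0.4, -0.1167], "rotvec": [0, 0, -0.5556]}, {"trans": [0.0017, -0.4, -0.1167], "rotvec": [0, 0, -0.6111]}, {"trans": [0.0017, -0.4, -0.1167], "rotvec": [0, 0, -0.6111]}]'

```text
time: 3.15
ee_pos: [0.5457, 0.1175, 0.2023]
tool_rot: [179.9, 0.0, 109.9]
contact_force: [-0.2, 0.2, 1.1]
finger_gap: 0.085
gripper_force: 0.0
```

Run:
```python
from h import *
from plant import arm
s=grab(arm,"wrist","w2");print(s['ee_pos'],s['tool_rot'],s['time'])
p,d,K,T=load("w2")
u,v=proj(K,T,[.5455,.119,.06])[0];print(u,v,T[:3,3])
u=int(max(60,min(580,u)))-60;v=int(max(45,min(435,v)))-45
print(u,v);cv2.imwrite("pics/w2c.png",cv2.resize(p[v:v+90,u:u+120,::-1],None,fx=6,fy=6,interpolation=cv2.INTER_CUBIC))
```

```text
[0.5457 0.1175 0.2023] [179.9149   0.037  109.8749] 3.15
320.9378187226842 228.7908595321956 [0.5211 0.1872 0.3442]
260 183
```

View pics/w2c.png

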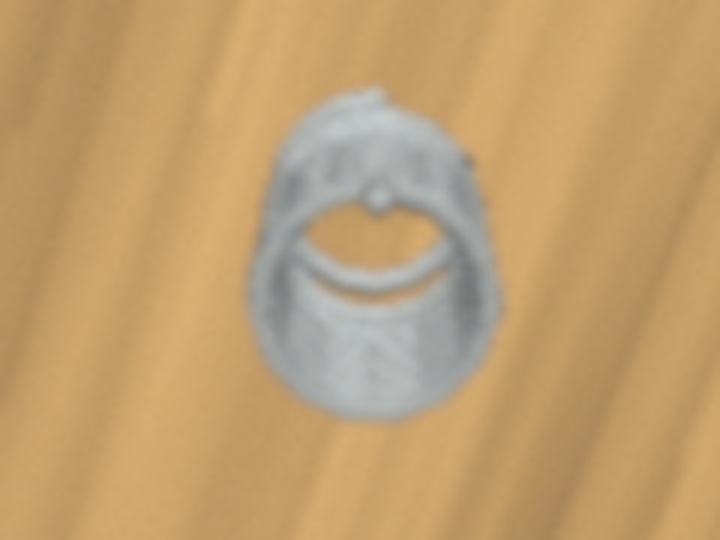

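Run:
```python
from h import *
p,d,K,T=load("w2")
f=lambda u,v:(260+u/6-.4,183+v/6-.4)
rim=np.array([atz(K,T,*f(u,v),.074)[:2] for u,v in((250,290),(262,340),(300,393),(370,421),(440,398),(480,355),(499,295))])
r=least=None
from scipy.optimize import least_squares
r=least_squares(lambda c:np.hypot(*(rim-c[:2]).T)-.018,[.545,.119]);c=r.x;print("rim centre",c,r.fun)
for u,v,z in((379,192,.085),(378,203,.083),(382,95,.004),(382,97,.002)):
    P=atz(K,T,*f(u,v),z)[:2]-c;print(P,np.hypot(*P),np.degrees(np.arctan2(P[1],P[0])))
for n in(70,80,90,95,100,105,110):
    t=np.radians(n);print(n,(proj(K,T,[[*(c+.016*np.array([np.cos(t),np.sin(t)])),z] for z in(.085,.002)])-[259.6,182.6])*6)
np.save("pics/c.npy",c)
# scene stub predictions
q,e,K2,T2=load("scene0")
for n in(75,90,105): t=np.radians(n);print((proj(K2,T2,[*(c+.016*np.array([np.cos(t),np.sin(t)])),.085])-[335,215])*4)
x=np.argwhere(d[183:273,260:380]<.285);print(d[183+70-3:183+70+3,260+62],d[200,300])
```

```text
rim centre [0.5458 0.1209] [-0.0009 -0.0009  0.      0.0008 -0.0001 -0.0008 -0.001 ]
[-0.005   0.0153] 0.01609252349922752 108.09785185836475
[-0.0045  0.0135] 0.014202575074039237 108.34532153127854
[-0.004   0.0151] 0.015628935963005852 104.81407819010461
[-0.0038  0.0145] 0.01496940465523021 104.54064471981556
70 [[453.926  220.6837]
 [434.3759 112.4369]]
80 [[436.4649 208.6887]
 [420.9193 103.0636]]
90 [[417.0549 199.8398]
 [405.9792  96.1532]]
95 [[406.8078 196.6914]
 [398.0971  93.6952]]
100 [[396.307  194.4312]
 [390.0223  91.9309]]
105 [[385.6364 193.0783]
 [381.8186  90.8745]]
110 [[374.8812 192.6441]
 [373.5508  90.535 ]]
[[180.3698  96.7421]]
[[180.6289  92.1932]]
[[179.0813  87.6425]]
[0.2828 0.2838 0.283  0.3622 0.3642 0.3629] 0.34716943
```

The crop shows the spring from above: rim centre (375,300), stub tip (379,195) and cut end (381,96). The cut end is at about 107° in world yaw. I'll grasp at tool yaw 155°, so the later clockwise turns stay within joint 6's range.

Scaled: 0.162 m / 0.6 = 0.27, 0.155 m / 0.6 = 0.2583, -45 degrees / 180 = -0.25.

Call:
inch_along --offsets '[{"trans": [0.005, 0.0017, 0], "rotvec": [0, 0, -0.0556]}, {"trans": [0.005, 0.0017, 0.0333], "rotvec": [0, 0, -0.1111]}, {"trans": [0.005, 0.0017, 0.0833], "rotvec": [0, 0, -0.1667]}, {"trans": [0.005, 0.0017, 0.1333], "rotvec": [0, 0, -0.2222]}, {"trans": [0.005, 0.0017, 0.1833], "rotvec": [0, 0, -0.25]}, {"trans": [0.005, 0.0017, 0.2333], "rotvec": [0, 0, -0.25]}, {"trans": [0.005, 0.0017, 0.2583], "rotvec": [0, 0, -0.25]}, {"trans": [0.005, 0.0017, 0.27], "rotvec": [0, 0, -0.25]}, {"trans": [0.005, 0.0017, 0.27], "rotvec": [0, 0, -0.25]}]' --finger_gap 0.085

```text
time: 4.32
ee_pos: [0.5456, 0.122, 0.0397]
tool_rot: [180.0, 0.0, 155.1]
contact_force: [-0.1, 0.5, 0.6]
finger_gap: 0.085
gripper_force: 0.0
```

Call:
inch_along --offsets '[{}, {}, {}, {}, {}, {}]' --finger_gap 0.02 --squeeze 40

```text
time: 5.08
ee_pos: [0.5456, 0.1222, 0.0399]
tool_rot: [180.0, 0.0, 155.1]
contact_force: [0.7, 0.5, 4.8]
finger_gap: 0.0333
gripper_force: 45.1
```

Scaled: -0.14 m / 0.6 = -0.2333, -0.13 m / 0.6 = -0.2167.

Call:
inch_along --offsets '[{"trans": [0, 0, -0.0167]}, {"trans": [0, 0, -0.05]}, {"trans": [0, 0, -0.1167]}, {"trans": [0, 0, -0.1833]}, {"trans": [0, 0, -0.2167]}, {"trans": [0, 0, -0.2333]}, {"trans": [0, 0, -0.2333]}]'

```text
time: 5.95
ee_pos: [0.5455, 0.1222, 0.1802]
tool_rot: [180.0, 0.1, 155.1]
contact_force: [0.1, -0.0, -0.5]
finger_gap: 0.0332
gripper_force: 44.6
```

Run:
```python
from h import *
from plant import arm
s=grab(arm,"wrist","w3");print(s['ee_pos'],s['tool_rot'],s['time'])
p,d,K,T=load("w3")
u,v=proj(K,T,s['ee_pos']+[0,0,.03])[0];print(u,v,T[:3,3])
u=int(max(100,min(540,u)))-100;v=int(max(75,min(405,v)))-75
print(u,v);cv2.imwrite("pics/w3c.png",cv2.resize(p[v:v+150,u:u+200,::-1],None,fx=4,fy=4,interpolation=cv2.INTER_CUBIC))
```

```text
[0.5455 0.1222 0.1802] [179.9544   0.0815 155.1238] 5.95
321.1034656684016 343.8741176497857 [0.4789 0.1533 0.322 ]
221 268
```

View pics/w3c.png

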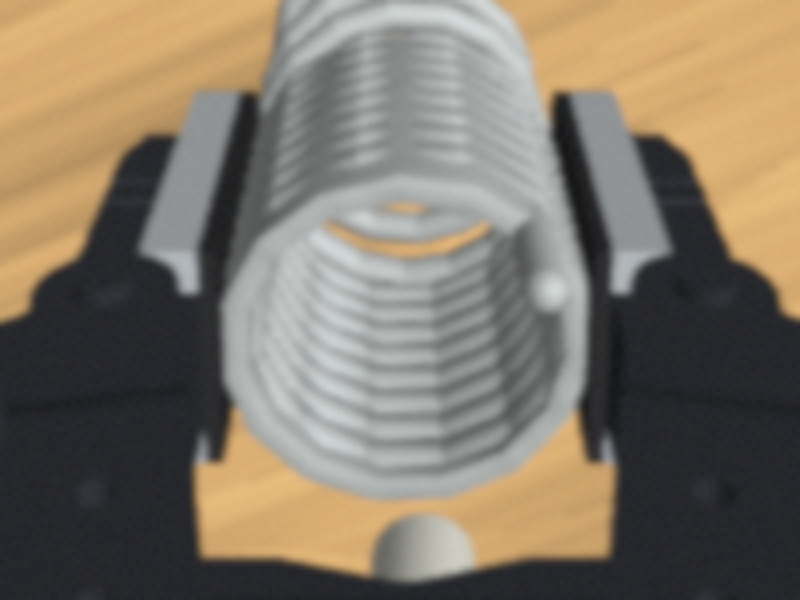

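The crop shows the spring held upright between the pads. The rim spans 222–588 across and 175–498 down, with the stub tip at (549,290).

Run:
```python
from h import *
from scipy.optimize import least_squares
p,d,K,T=load("w3")
f=lambda u,v:(221+u/4-.4,268+v/4-.4)
tcp=np.array([.5455,.1222]);
rim=np.array([atz(K,T,*f(u,v),.2142)[:2] for u,v in((223,310),(240,390),(290,450),(350,485),(410,497),(470,485),(530,450),(575,385),(588,310))])
c=least_squares(lambda c:np.hypot(*(rim-c[:2]).T)-c[2],[.545,.119,.018]);print(c.x,c.fun);c=c.x[:2]
y=np.radians(155.1);X=np.array([np.cos(y),np.sin(y)]);Y=np.array([np.sin(y),-np.cos(y)])
print("rim-tcp in tool",(c-tcp)@X,(c-tcp)@Y)
P=atz(K,T,*f(549,286),.2252)[:2]-c;print(np.hypot(*P),np.degrees(np.arctan2(P[1],P[0])))
P=atz(K,T,*f(549,292),.2242)[:2]-c;print(np.hypot(*P),np.degrees(np.arctan2(P[1],P[0])))
```

```text
[0.5469 0.1221 0.0167] [ 0.0004 -0.0003 -0.0005  0.      0.0005  0.0002 -0.0001 -0.0004  0.0001]
rim-tcp in tool -0.0012810867592899671 0.000471678673757394
0.017309893939383335 113.25229672718702
0.01653056616533719 110.10106790937601
```

Scaled: -0.2425 m / 0.6 = -0.4042, -0.0528 m / 0.6 = -0.088, 60 degrees / 180 = 0.3333.

Call:
inch_along --offsets '[{"trans": [-0.0083, -0.0333, -0.0083], "rotvec": [0, 0, 0.0444]}, {"trans": [-0.025, -0.1, -0.0083], "rotvec": [0, 0, 0.0889]}, {"trans": [-0.0417, -0.1833, -0.0083], "rotvec": [0, 0, 0.1333]}, {"trans": [-0.0583, -0.2667, -0.0083], "rotvec": [0, 0, 0.1778]}, {"trans": [-0.0733, -0.3333, -0.0083], "rotvec": [0, 0, 0.2222]}, {"trans": [-0.0833, -0.375, -0.0083], "rotvec": [0, 0, 0.2667]}, {"trans": [-0.0867, -0.3967, -0.0083], "rotvec": [0, 0, 0.3111]}, {"trans": [-0.088, -0.4042, -0.0083], "rotvec": [0, 0, 0.3333]}, {"trans": [-0.088, -0.4042, -0.0083], "rotvec": [0, 0, 0.3333]}, {"trans": [-0.088, -0.4042, -0.0083], "rotvec": [0, 0, 0.3333]}]'

```text
time: 7.25
ee_pos: [0.4905, -0.1196, 0.1833]
tool_rot: [-179.9, -0.1, 95.2]
contact_force: [-0.6, -0.0, -0.9]
finger_gap: 0.0331
gripper_force: 44.5
```

Run:
```python
from h import *
from plant import arm
s=grab(arm,"wrist","w4");print(s['ee_pos'],s['tool_rot'],s['time'])
p,d,K,T=load("w4")
cv2.imwrite("pics/w4c.png",cv2.resize(p[220:420,200:440,::-1],None,fx=3,fy=3,interpolation=cv2.INTER_CUBIC))
```

```text
[ 0.4905 -0.1196  0.1833] [-179.9056   -0.057    95.1879] 7.25
```

View pics/w4c.png

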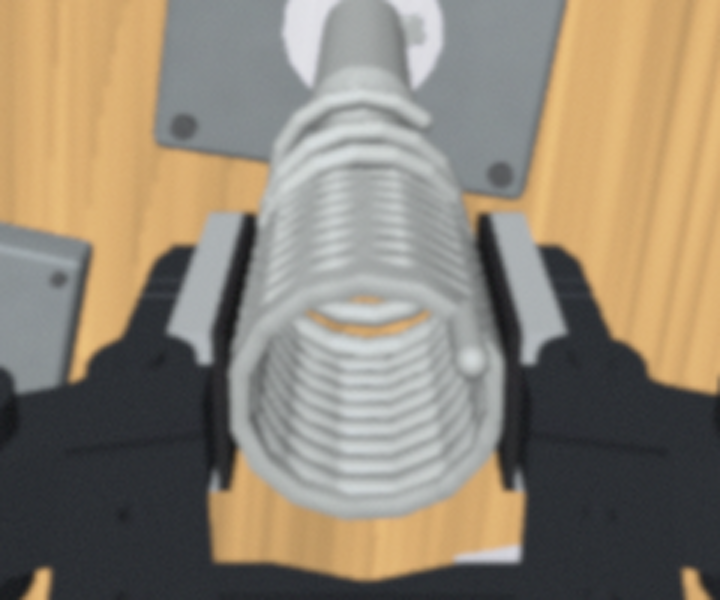

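The crop shows the rod lined up under the spring foot at about column 365. The lug is visible at (415,25) and the cut end at (428,122). I'm starting the descent.

Scaled: 0.045 m / 0.6 = 0.075, 0.04 m / 0.6 = 0.0667.

Call:
inch_along --offsets '[{"trans": [-0.0008, 0.0013, 0.0167]}, {"trans": [-0.0008, 0.0013, 0.0333]}, {"trans": [-0.0008, 0.0013, 0.0467]}, {"trans": [-0.0008, 0.0013, 0.0567]}, {"trans": [-0.0008, 0.0013, 0.0667]}, {"trans": [-0.0008, 0.0013, 0.075]}, {"trans": [-0.0008, 0.0013, 0.075]}]'

```text
time: 8.18
ee_pos: [0.4916, -0.1204, 0.1388]
tool_rot: [-180.0, -0.0, 95.1]
contact_force: [-0.1, 0.6, -1.3]
finger_gap: 0.0332
gripper_force: 44.6
```

Scaled: 0.05 m / 0.6 = 0.0833, 0.048 m / 0.6 = 0.08.

Call:
inch_along --offsets '[{"trans": [0, 0, 0.0133]}, {"trans": [0, 0, 0.0267]}, {"trans": [0, 0, 0.04]}, {"trans": [0, 0, 0.0533]}, {"trans": [0, 0, 0.0633]}, {"trans": [0, 0, 0.0733]}, {"trans": [0, 0, 0.08]}, {"trans": [0, 0, 0.0833]}, {"trans": [0, 0, 0.0833]}]'

```text
time: 9.3
ee_pos: [0.4917, -0.1204, 0.089]
tool_rot: [-180.0, -0.0, 95.1]
contact_force: [-0.2, 0.3, -1.2]
finger_gap: 0.0333
gripper_force: 44.7
```

Free so far. The lug's top is about 3 mm below the foot, so I'll probe slowly.

Scaled: 0.005 m / 0.6 = 0.0083, 0.0045 m / 0.6 = 0.0075.

Call:
inch_along --offsets '[{"trans": [0, 0, 0.0017]}, {"trans": [0, 0, 0.0033]}, {"trans": [0, 0, 0.005]}, {"trans": [0, 0, 0.0067]}, {"trans": [0, 0, 0.0075]}, {"trans": [0, 0, 0.0083]}, {"trans": [0, 0, 0.0083]}]'

```text
time: 10.18
ee_pos: [0.4918, -0.1205, 0.0842]
tool_rot: [-180.0, -0.0, 95.1]
contact_force: [-2.1, -0.4, -0.9]
finger_gap: 0.033
gripper_force: 44.9
```

Scaled: 0.003 m / 0.6 = 0.005, 0.002 m / 0.6 = 0.0033.

Call:
inch_along --offsets '[{"trans": [0, 0, 0.0017]}, {"trans": [0, 0, 0.0033]}, {"trans": [0, 0, 0.005]}, {"trans": [0, 0, 0.005]}]'

```text
time: 10.68
ee_pos: [0.4918, -0.1204, 0.0811]
tool_rot: [-180.0, -0.0, 95.1]
contact_force: [-2.3, 0.5, -1.6]
finger_gap: 0.0335
gripper_force: 44.9
```

Scaled: 0.005 m / 0.6 = 0.0083, 0.004 m / 0.6 = 0.0067.

Call:
inch_along --offsets '[{"trans": [0, 0, 0.0017]}, {"trans": [0, 0, 0.0033]}, {"trans": [0, 0, 0.005]}, {"trans": [0, 0, 0.0067]}, {"trans": [0, 0, 0.0083]}, {"trans": [0, 0, 0.0083]}]'

```text
time: 11.42
ee_pos: [0.4918, -0.1204, 0.0761]
tool_rot: [-180.0, -0.0, 95.1]
contact_force: [-2.4, 0.2, 0.1]
finger_gap: 0.0331
gripper_force: 44.9
```

Call:
inch_along --offsets '[{"trans": [0, 0, 0.0008]}, {"trans": [0, 0, 0.0017]}, {"trans": [0, 0, 0.0025]}, {"trans": [0, 0, 0.0025]}]'

```text
time: 11.92
ee_pos: [0.4918, -0.1204, 0.0747]
tool_rot: [-180.0, -0.0, 95.1]
contact_force: [-3.0, 0.5, 0.6]
finger_gap: 0.0335
gripper_force: 45.0
```

Scaled: 0.0008 m / 0.6 = 0.0013, 0.0005 m / 0.6 = 0.0008.

Call:
inch_along --offsets '[{"trans": [0, 0, 0.0008]}, {"trans": [0, 0, 0.0013]}, {"trans": [0, 0, 0.0013]}]'

```text
time: 12.3
ee_pos: [0.4918, -0.1205, 0.074]
tool_rot: [-180.0, -0.0, 95.1]
contact_force: [-3.1, 0.7, 0.7]
finger_gap: 0.0332
gripper_force: 45.0
```

Call:
inch_along --offsets '[{"trans": [0, 0, 0.0007]}, {"trans": [0, 0, 0.0007]}]'

```text
time: 12.55
ee_pos: [0.4919, -0.1205, 0.0739]
tool_rot: [-180.0, -0.0, 95.1]
contact_force: [-5.8, 1.5, 3.6]
finger_gap: 0.0332
gripper_force: 45.4
```

Seat contact at the expected height. I'll relieve the side load by 0.6 mm, then start turning clockwise.

Scaled: -0.0006 m / 0.6 = -0.001, 0.0002 m / 0.6 = 0.0003.

Call:
inch_along --offsets '[{"trans": [0.0003, -0.001, 0]}, {"trans": [0.0003, -0.001, 0]}]'

```text
time: 12.8
ee_pos: [0.4918, -0.1205, 0.0739]
tool_rot: [179.9, 0.0, 95.1]
contact_force: [-3.5, 1.6, 3.0]
finger_gap: 0.0333
gripper_force: 45.3
```

Call:
inch_along --offsets '[{"rotvec": [0, 0, 0.0222]}, {"rotvec": [0, 0, 0.05]}, {"rotvec": [0, 0, 0.0778]}, {"rotvec": [0, 0, 0.1111]}, {"rotvec": [0, 0, 0.1111]}]'

```text
time: 13.42
ee_pos: [0.4921, -0.1206, 0.0739]
tool_rot: [179.9, 0.0, 75.2]
contact_force: [-2.8, 0.9, 1.3]
finger_gap: 0.0334
gripper_force: 45.1
```

Scaled: 40 degrees / 180 = 0.2222.

Call:
inch_along --offsets '[{"rotvec": [0, 0, 0.0444]}, {"rotvec": [0, 0, 0.0889]}, {"rotvec": [0, 0, 0.1333]}, {"rotvec": [0, 0, 0.1778]}, {"rotvec": [0, 0, 0.2222]}, {"rotvec": [0, 0, 0.2222]}]'

```text
time: 14.18
ee_pos: [0.4924, -0.1209, 0.074]
tool_rot: [179.9, -0.1, 35.3]
contact_force: [-1.3, -0.6, 0.8]
finger_gap: 0.0331
gripper_force: 44.8
```

```bash
python3 -c "
from plant import arm
print(arm.state()['wrist_torque'])"
```

```text
[-0.15381147  0.09455823 -0.03414898]
```

Scaled: 80 degrees / 180 = 0.4444.

Call:
inch_along --offsets '[{"rotvec": [0, 0, 0.05]}, {"rotvec": [0, 0, 0.1]}, {"rotvec": [0, 0, 0.15]}, {"rotvec": [0, 0, 0.2]}, {"rotvec": [0, 0, 0.25]}, {"rotvec": [0, 0, 0.3]}, {"rotvec": [0, 0, 0.3444]}, {"rotvec": [0, 0, 0.3889]}, {"rotvec": [0, 0, 0.4222]}, {"rotvec": [0, 0, 0.4444]}, {"rotvec": [0, 0, 0.4444]}]'

```text
time: 15.55
ee_pos: [0.4915, -0.1215, 0.0739]
tool_rot: [179.9, -0.1, -44.6]
contact_force: [-3.0, -3.9, 1.9]
finger_gap: 0.0334
gripper_force: 44.4
```

Run:
```python
from h import *
from plant import arm
s=grab(arm,"wrist","w5");print(s['ee_pos'],s['tool_rot'],s['time'],s['wrist_torque'],s['qpos'])
p,d,K,T=load("w5")
cv2.imwrite("pics/w5c.png",cv2.resize(p[200:400,200:440,::-1],None,fx=3,fy=3,interpolation=cv2.INTER_CUBIC))
```

```text
[ 0.4915 -0.1215  0.0739] [179.9147  -0.1232 -44.6329] 15.55 [-0.7886  0.6529  0.0239] [-21.7591   9.4317 114.7804  -0.1531  55.7076 112.9601]
```

View pics/w5c.png

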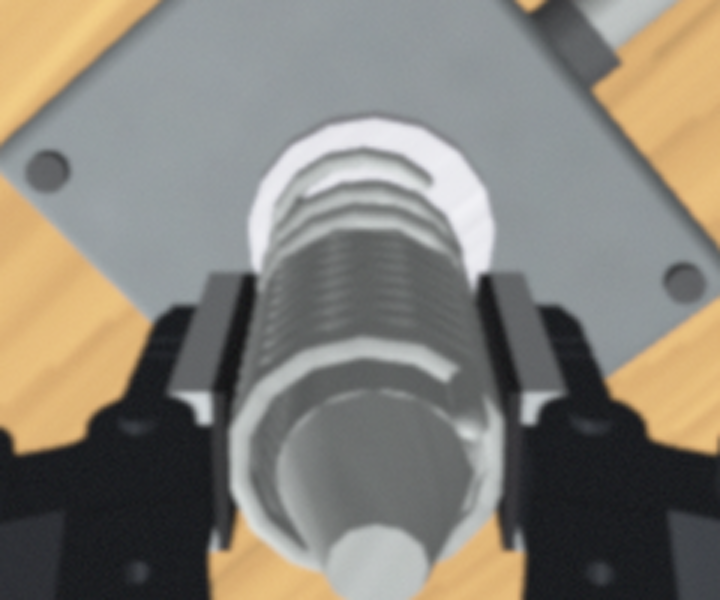

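The crop shows the foot flat on the white seat with the cut end at (433,182) and the spout at upper right. The stub is at (470,425).

Run:
```python
from h import *
from scipy.optimize import least_squares
p,d,K,T=load("w5")
f=lambda u,v:(200+u/3-.33,200+v/3-.33)
rim=np.array([atz(K,T,*f(u,v),.034)[:2] for u,v in((249,225),(258,185),(285,147),(320,125),(370,114),(430,127),(470,160),(490,200),(494,245))])
c=least_squares(lambda c:np.hypot(*(rim-c[:2]).T)-.024,[.49,-.12]);print(c.x,c.fun);c=c.x[:2]
az=lambda P:np.degrees(np.arctan2(P[1],P[0]))
for u,v,z in((433,182,.036),(434,178,.037),(470,425,.117),(470,420,.119)):
    P=atz(K,T,*f(u,v),z)[:2]-c;print(np.hypot(*P),az(P))
for a,b in(((500,0),(720,265)),((0,148),(170,0)),((0,165),(150,315))):
    print("edge",az(atz(K,T,*f(*b),.028)-atz(K,T,*f(*a),.028)))
# spout axis from edges of the top view
p,d,K,T=load("top0")
for a,b in(((252,194),(328,199)),):
  print("spout",az(atz(K,T,330+b[0]/4,240+b[1]/4,.015)-atz(K,T,330+a[0]/4,240+a[1]/4,.015)))
```

```text
[ 0.4908 -0.1216] [-0.0004 -0.0002  0.     -0.      0.0001  0.0002 -0.0001 -0.0003 -0.0002]
0.01621260520426769 -89.7818170324063
0.01710411972413621 -87.31009445907003
0.015410676887365317 -87.12376137222181
0.016707844095036093 -82.06695114474633
edge 176.2030583869153
edge -94.81507949236426
edge 175.54791476492977
spout -92.6222622929051
```

Scaled: 0.0008 m / 0.6 = 0.0013, 0.0004 m / 0.6 = 0.0007, 4 degrees / 180 = 0.0222.

Call:
inch_along --offsets '[{"trans": [0, 0.0013, 0], "rotvec": [0, 0, 0.0111]}, {"trans": [0, 0.0013, 0.0003], "rotvec": [0, 0, 0.0222]}, {"trans": [0, 0.0013, 0.0007], "rotvec": [0, 0, 0.0222]}, {"trans": [0, 0.0013, 0.0007], "rotvec": [0, 0, 0.0222]}]'

```text
time: 16.1
ee_pos: [0.4913, -0.1213, 0.0738]
tool_rot: [-180.0, -0.1, -48.8]
contact_force: [-2.1, -4.9, 4.5]
finger_gap: 0.0333
gripper_force: 44.8
```

Call:
inch_along --offsets '[{}, {}, {}, {}, {}, {}]' --finger_gap 0.075

```text
time: 16.85
ee_pos: [0.4907, -0.1209, 0.0732]
tool_rot: [-180.0, 0.0, -48.9]
contact_force: [-0.8, -0.9, -0.8]
finger_gap: 0.0751
gripper_force: 0.0
```

Run:
```python
from h import *
from plant import arm
s=grab(arm,"wrist","w6")
p,d,K,T=load("w6")
cv2.imwrite("pics/w6c.png",cv2.resize(p[200:400,200:440,::-1],None,fx=3,fy=3,interpolation=cv2.INTER_CUBIC))
```

```text
(no output)
```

View pics/w6c.png

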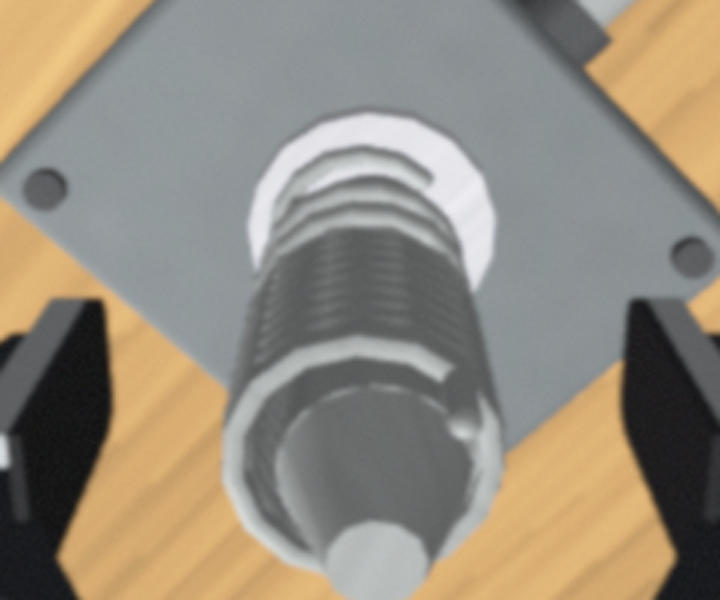

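The spring stands flat on the seat after release, with its cut end at (433,180) towards the spout, about -93°. I'm retreating straight up.

Scaled: -0.15 m / 0.6 = -0.25, -0.14 m / 0.6 = -0.2333.

Call:
inch_along --offsets '[{"trans": [0, 0, -0.0167]}, {"trans": [0, 0, -0.05]}, {"trans": [0, 0, -0.1]}, {"trans": [0, 0, -0.15]}, {"trans": [0, 0, -0.2]}, {"trans": [0, 0, -0.2333]}, {"trans": [0, 0, -0.25]}, {"trans": [0, 0, -0.25]}, {"trans": [0, 0, -0.25]}]'

```text
time: 18.02
ee_pos: [0.49, -0.1206, 0.2221]
tool_rot: [179.9, 0.1, -48.9]
contact_force: [-0.1, -0.0, 0.5]
finger_gap: 0.0751
gripper_force: 0.0
```

Run:
```python
from h import *
from plant import arm
grab(arm,"wrist","w7");p,d,K,T=load("w7")
u,v=proj(K,T,[.491,-.121,.07])[0].astype(int);v=min(v,400)
cv2.imwrite("pics/w7c.png",cv2.resize(p[v-75:v+75,u-100:u+100,::-1],None,fx=4,fy=4,interpolation=cv2.INTER_CUBIC))
```

```text
(no output)
```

View pics/w7c.png

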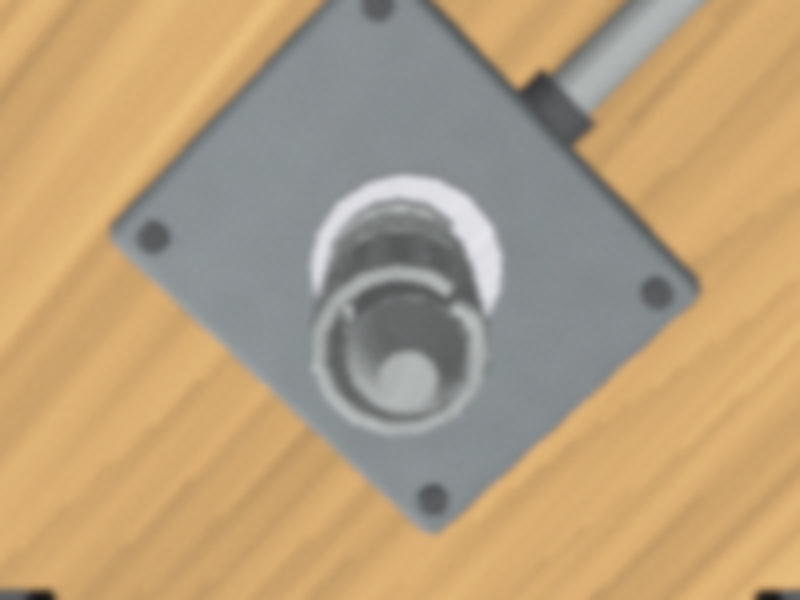

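The spring is on the seat. Its rim centre is at (400,350) and its stub at (460,305), pointing the same way as the spout at (620,60). The gripper is clear.

```bash
python3 -c "
from plant import arm
print(arm.finish_job())"
```

```text
the job is handed in; nothing more can be done
None
```

I handed the job in at about 18 s: the spring sits flat on the pump's seat, turned clockwise under the lug, with its cut end measured within a few degrees of the spout's direction. The gripper is open and clear, and the bottles and rack were not approached.

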